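# Sort cleaned barrel fittings into their trays

### The arm

A 6-joint arm with a two-finger parallel gripper is mounted at the origin on the work surface. World frame = base frame: x ahead of the robot, y to its left, z up, the work surface at z = 0. Lengths are in m, angles in rad, forces in N, time in s.
With the tool pointing down it reaches from about 0.25 to 0.725 m from the base axis. Payload 4 kg.
Tool frame: the origin (TCP) lies on the centre line of the jaws, within the pads' length; the fingertips stand 17 mm ahead of it and the grasp point (between the pads) lies 2 mm behind it; z points along the fingers, y is the line along which they close (so a half turn about z gives the same grasp; the last joint's range is limited). The gripper opens to 85 mm and grips with 20 to 120 N. Pads are 22 mm wide; open, the fingers measure 114 mm over their backs; the gripper's body (76 mm by 85 mm) begins 54 mm behind the grasp point. The pads swing forward as they close: fully open they stand 13 mm farther back than shut.
Start: joints at [1.281, 0.241, 0.005, 1.335, 0, 1.571], TCP at [0.143, 0.479, 0.248] pointing down, gripper open.
Joint ranges: [-2.72, 2.72], [-1.05, 1.87], [-1.09, 1.28], [-1.99, 2.15], [-1.42, 1.44], [-3.14, 3.14]. Speed limits (rad/s): [2.79, 2.79, 3.14, 3.14, 3.14, 3.14].

### API

Orientations are given as a unit quaternion [x, y, z, w].
In Python, from workcell import get_obs, imaging, order gives the robot as it stands.
- The arm moves only by the tool apply_moves, never from a script. Its argument "targets" is a list that holds one entry, the list of rows, each a list of 5 numbers: the shift along the world's x, y, z in units of 40 mm (1.0 is 40 mm), then the turn about the world's z in degrees, then the gripper command: -1 is shut, 1 is fully open, values between are in proportion. In form: [[[dx, dy, dz, turn, fingers], ...]]. A call has 1 to 8 rows; each row shifts and turns the commanded pose from where the row before left it; what a row does not reach is not made up. A row lasts 1/12 s, in which the tool goes at most 41.7 mm and 7.16 degrees, less where a joint would pass 70% of its speed; a pose out of reach is approached as far as the arm can. A call is refused whole if a number of a shift passes 1 or a number of a turn 7.16, either way. A call with a gripper value outside its range is refused whole. The fingers move at their own pace and stop on an object; the grip force is fixed at half the most. Time passes only in rows, so rows that do not move let the fingers close. It gives the time, the measured TCP pose, the force, the opening and the grip force at its end, in the units of the state.
- get_obs(): the state, without advancing time (a new reading comes with each control period).
- imaging.camera(name): name is "scene" or "top" or "wrist"; returns (picture, depth): 384x512x3 uint8, blue, green, red; 384x512 float32, m along the optical axis (not along the pixel's ray), 0 where there is no reading.
- imaging.get_calibration(name): a dict with "camera_matrix" (3x3 intrinsics, pixels), "eye" and "rotation" of the camera in the world; the wrist camera has in their place "hand_eye" (4x4, takes a point from camera to tool coordinates, whose origin is the TCP and whose axes are the flange's). Camera axes: x right, y down, z forward; pixel columns grow to the right and rows downward; lengths in m; the calibration is good to about 2 mm. A picture is of the moment at which its call begins: read the wrist's pose just before it. get_calibration takes no time and is no camera call.
- order.job_done(): hands the job in; it is judged then, once.
The state is a dict: "clock": time; "joint_pos": joint angles; "joint_vel": joint speeds; "tau": joint torques, N m; "eef_pos": TCP position; "tool_rot": TCP orientation; "ft_force": force on the tool from outside, world axes, zero at the start; "ft_torque": the same for the moment, N m; "grip_width": finger opening in m; "grasp_force": force on a finger pad.
Only numpy, scipy, OpenCV 4.12 (cv2) and the standard library are available. Lean on these libraries where they do the work, as an engineer would, in place of code of your own. Each camera call takes 0.05 s, during which the arm holds its last target. There are 200 camera calls.

### The job

The washed cellar fittings are mixed up on the bench: put both oak bungs, both steel hose ferrules and the sampling tap into the bay of the tray that carries a sample of the same kind on its ledge. Stand the bungs and ferrules flat on their feet as they stand now, and lay the tap flat on its underside as it lies now, all resting on the tray floors; leave the tasting glass and the small jar where they stand.

Things in the scene. Friction and masses are not known exactly. Their poses are not given: they have to be found in the camera images.
- bung_1: loose pale oak barrel bung, a plain tapered plug standing on its narrow end: 38 mm diameter at the foot, 48 mm at the top, 45 mm high, about 50 g. Origin: centre of its underside, z up its axis; round, so its yaw means nothing
- bung_2: a second bung, the same as bung_1: loose pale oak barrel bung, a plain tapered plug standing on its narrow end: 38 mm diameter at the foot, 48 mm at the top, 45 mm high, about 50 g. Origin: centre of its underside, z up its axis; round, so its yaw means nothing
- ferrule_1: loose stainless hose ferrule, a steel tube standing on its flange: flange 50 mm diameter and 7 mm thick at the foot, tube 36 mm diameter above it, 55 mm high in all, about 200 g, dark bore seen from above. Origin: centre of its underside, z up its axis; round, so its yaw means nothing
- ferrule_2: a second ferrule, the same as ferrule_1: loose stainless hose ferrule, a steel tube standing on its flange: flange 50 mm diameter and 7 mm thick at the foot, tube 36 mm diameter above it, 55 mm high in all, about 200 g, dark bore seen from above. Origin: centre of its underside, z up its axis; round, so its yaw means nothing
- tap: loose steel barrel sampling tap, lying, 100 mm long, 250 g: square valve body 28 x 28 mm, 30 mm high; from it a tapered plug to -x and a spout to +x, each ending 50 mm from the origin, under 27 mm thick; on top a flat lever 44 x 10 mm along x, top at 47 mm. Grip the valve body across y. Origin: centre of the valve body's underside; x towards the spout, z up. Any yaw
- bung_tray: fixed white plastic tray: open bay 110 mm (x) by 170 mm (y) inside, walls 5 mm thick and 22 mm high, bay floor 5 mm above the table. From 60 mm out at +x (away from the robot, within 0.2 rad) a solid ledge 55 mm deep, 22 mm high carries a fixed full-size sample: an oak bung, standing 45 mm above the ledge. Origin: on the table plane under the bay's centre; z up
- ferrule_tray: fixed white plastic tray: open bay 110 mm (x) by 170 mm (y) inside, walls 5 mm thick and 22 mm high, bay floor 5 mm above the table. From 60 mm out at +x (away from the robot, within 0.2 rad) a solid ledge 55 mm deep, 22 mm high carries a fixed full-size sample: a steel ferrule, standing 55 mm above the ledge. Origin: on the table plane under the bay's centre; z up
- tap_tray: fixed white plastic tray: open bay 110 mm (x) by 170 mm (y) inside, walls 5 mm thick and 22 mm high, bay floor 5 mm above the table. From 60 mm out at +x (away from the robot, within 0.2 rad) a solid ledge 55 mm deep, 22 mm high carries a fixed full-size sample: a sampling tap lying along tray y, 47 mm above the ledge. Origin: on the table plane under the bay's centre; z up
- glass: bystander: loose clear tasting glass, round, 64 mm across the rim, 85 mm high, among the fittings. Origin: centre of its underside
- jar: bystander: loose small amber jar with dark lid, 58 mm diameter, 65 mm high, among the fittings. Origin: centre of its underside
Things that resemble listed ones, but are neither listed nor needed, are in the scene too. Leave any red or yellow look-alike of the ferrule_1 alone.

How it is judged:
By the outcome, as a careful person would: the job done as asked, in the order asked, and still so for the second after the job is handed in, with the robot touching nothing.
It also fails if it takes over 118 s, if anything falls off the work surface, if the arm or the gripper's body presses on something with over 40 N, if the wrist force passes 120 N, or if a joint passes its speed limit or range.

## Working session

There is one attempt and no reset: what is moved stays moved. The work goes in short steps, Python scripts to look and compute and a tool call to move; the robot and the scene stay as the last step left them, time stands still between calls to the robot, and variables do not carry over. Pictures are saved under pics/ and viewed, at most 14 in all, crops included, and the job is handed in when it is done.

Besides the shell and the picture viewer there is one more tool, called after "Emit:" by a JSON object that holds its "fn" and its "kwargs". apply_moves: Moves the arm, as the interface text tells. Its arguments: {"type":"object","properties":{"targets":{"type":"array","items":{"type":"array","items":{"type":"array","items":{"type":"number"}}}}},"required":["targets"]}

```bash
mkdir -p pics; ls
python3 - <<'E'
from workcell import get_obs, imaging
import cv2,numpy as np
o=get_obs();print(o['clock'],o['eef_pos'],o['tool_rot'],o['grip_width'])
for n in('top','scene'):
    p,d=imaging.camera(n);cv2.imwrite(f'pics/{n}0.png',p);np.save(f'{n}_d.npy',d)
    c=imaging.get_calibration(n);print(n,c)
E
```

```text
pics
0.0 [0.14269929 0.47859588 0.24741169] [ 1.44388114e-01  9.89520590e-01 -1.02658775e-03 -1.42246172e-04] 0.08532600817758454
top {'camera_matrix': array([[426.20906387,   0.        , 256.19627186],
       [  0.        , 426.20906387, 195.69929337],
       [  0.        ,   0.        ,   1.        ]]), 'eye': array([ 4.18422005e-01, -7.11508012e-04,  9.83379904e-01]), 'rotation': array([ 0.70759917, -0.7060769 ,  0.01374394, -0.02387332])}
scene {'camera_matrix': array([[389.3713998 ,   0.        , 249.88213604],
       [  0.        , 389.3713998 , 196.71742945],
       [  0.        ,   0.        ,   1.        ]]), 'eye': array([ 1.0304854 , -0.35309933,  0.63718183]), 'rotation': array([ 0.80767143,  0.42250719, -0.20018337, -0.35927865])}
```

View pics/top0.png

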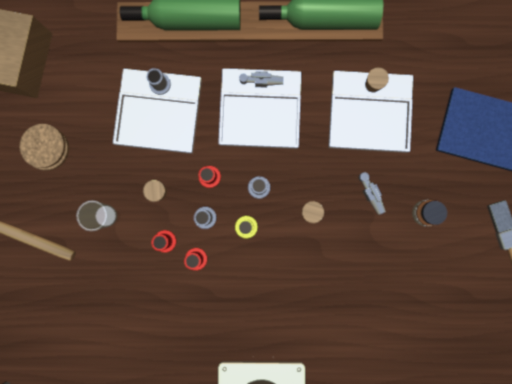

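View pics/scene0.png

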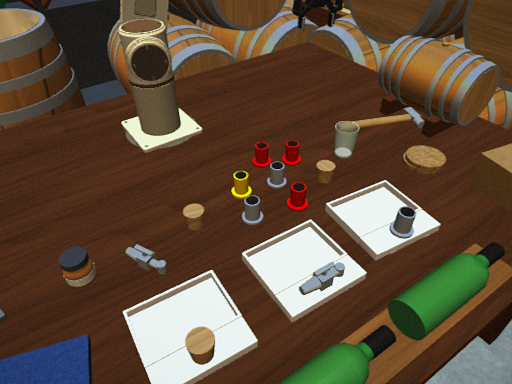

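Top view: the bung candidates are (154,190) and (313,212), with the sample at (378,78) and a cork mat at (43,146). The grey ferrules are (259,187) and (205,217), with the sample at (158,82). The red look-alikes are (209,176), (163,241) and (195,259), and the yellow one is (246,227). The tap is at (373,193) with its sample at (261,79). The glass is at (95,215) and the jar at (432,212). By description I choose the two oak plugs, the two grey tubes and the loose tap.

```bash
cat > h.py <<'E'
from workcell import get_obs, imaging
import cv2,numpy as np
from scipy.spatial.transform import Rotation as R
def cloud(n,obs=None):
    p,d=imaging.camera(n);c=imaging.get_calibration(n);K=c['camera_matrix']
    v,u=np.mgrid[:384,:512]
    P=np.dstack([(u-K[0,2])/K[0,0]*d,(v-K[1,2])/K[1,1]*d,d])
    if n=='wrist':
        P=P@c['hand_eye'][:3,:3].T+c['hand_eye'][:3,3]
        return p,P@R.from_quat(obs['tool_rot']).as_matrix().T+obs['eef_pos']
    return p,P@R.from_quat(c['rotation']).as_matrix().T+c['eye']
E
python3 - <<'E'
from h import *
p,P=cloud('top');np.save('P.npy',P)
Z=P[...,2];print(imaging.get_calibration('wrist'))
m=((Z>.012)&(Z<.12)).astype(np.uint8)
n,l,s,c=cv2.connectedComponentsWithStats(m)
for i in range(1,n):
    if s[i,4]<60: continue
    q=P[l==i];zt=np.percentile(q[:,2],95)
    t=q[q[:,2]>zt-.012]
    (ctr,wh,a)=cv2.minAreaRect((q[:,:2]*1000).astype(np.float32))
    (c2,r2)=cv2.minEnclosingCircle((t[:,:2]*1000).astype(np.float32))
    print(np.round(c[i]),s[i,4],'ztop%.3f'%zt,'rect',np.round(ctr),np.round(wh),round(a,1),'topcirc',np.round(c2,1),round(r2,1))
w=(p.min(2)>170).astype(np.uint8);w=cv2.morphologyEx(w,cv2.MORPH_CLOSE,np.ones((5,5)))
for k in cv2.findContours(w,0,2)[0]:
    if cv2.contourArea(k)>2000:
        mm=np.zeros_like(w);cv2.drawContours(mm,[k],-1,1,-1);q=P[(mm>0)&(Z<.04)]
        print('tray',[np.round(x,1) for x in cv2.minAreaRect((q[:,:2]*1000).astype(np.float32))])
cv2.imwrite('pics/crop1.png',cv2.resize(p[150:275,80:460],None,fx=2.1,fy=2.1,interpolation=2))
E
```

```text
{'camera_matrix': array([[308.92221178,   0.        , 258.68115643],
       [  0.        , 308.92221178, 190.40269716],
       [  0.        ,   0.        ,   1.        ]]), 'hand_eye': array([[-2.71621945e-04, -9.62964436e-01, -2.69628302e-01,
         6.80232780e-02],
       [ 9.99999945e-01, -3.12360951e-04,  1.08188041e-04,
         8.08437164e-04],
       [-1.88402589e-04, -2.69628258e-01,  9.62964468e-01,
        -1.25264113e-01],
       [ 0.00000000e+00,  0.00000000e+00,  0.00000000e+00,
         1.00000000e+00]])}
[251.  19.] 9158 ztop0.087 rect [879.  31.] [ 93. 618.] 0.1 topcirc [869.3  -6.1] 252.6
[21. 52.] 3472 ztop0.093 rect [786. 551.] [ 85. 161.] 78.1 topcirc [784.5 546.5] 86.7
[159.  95.] 2671 ztop0.078 rect [667. 241.] [181. 176.] 83.6 topcirc [726.5 234. ] 18.2
[261.  92.] 2569 ztop0.054 rect [672.   5.] [180. 176.] 87.6 topcirc [730.2   2.6] 49.6
[373.  95.] 2778 ztop0.068 rect [ 665. -248.] [181. 176.] 86.5 topcirc [ 724.7 -252.5] 24.4
[478. 128.] 4512 ztop0.022 rect [ 626. -499.] [170. 152.] 74.8 topcirc [ 625.  -499.2] 112.3
[ 43. 146.] 1657 ztop0.028 rect [582. 
[... 764 characters left out ...]
0.059 rect [421. 130.] [36. 34.] 71.8 topcirc [420.9 130.4] 18.0
[246. 227.] 213 ztop0.059 rect [400.  36.] [35. 33.] 1.0 topcirc [400.2  36.1] 17.8
[ 36. 241.] 920 ztop0.028 rect [367. 515.] [187.  26.] 69.0 topcirc [370.7 512.1] 91.8
[162. 241.] 272 ztop0.059 rect [367. 221.] [35. 35.] 46.0 topcirc [367.4 221.9] 18.1
[194. 260.] 259 ztop0.059 rect [328. 150.] [34. 34.] 88.4 topcirc [326.9 149.9] 17.8
[261. 373.] 1355 ztop0.020 rect [75.  1.] [ 47. 190.] 0.4 topcirc [70.1  0.5] 96.4
tray [array([ 664.4, -248.2]), array([181. , 174.8]), np.float64(86.5)]
tray [array([672.5,   6.7]), array([183.1, 176. ]), np.float64(87.7)]
tray [array([668.5, 245.9]), array([190. , 177.8]), np.float64(83.5)]
```

View pics/crop1.png

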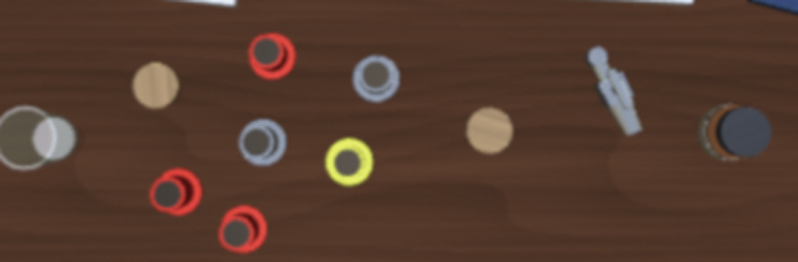

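The crop confirms the choice: two oak plugs at (155,85) and (489,130), two grey ferrules at (376,78) and (262,142), and the tap at (615,90). The red and yellow ferrules stay put. First I head to bung_1 at about (480, 239) mm.

Emit:
{"fn": "apply_moves", "kwargs": {"targets": [[[0.76, -0.54, 0, -7, 0.4], [0.76, -0.54, 0, -7, 0.4], [0.76, -0.54, 0, -7, 0.4], [0.76, -0.54, 0, -7, 0.4], [0.76, -0.54, 0, -7, 0.4], [0.76, -0.54, 0, -7, 0.4], [0.76, -0.54, 0, -7, 0.4], [0.76, -0.54, 0, -7, 0.4]]]}}

```text
clock: 0.82
eef_pos: [0.3871, 0.3049, 0.2481]
tool_rot: [0.594, 0.804, -0.0, -0.0]
ft_force: [0.7, 0.7, 1.1]
grip_width: 0.0598
grasp_force: 0.0
```

Emit:
{"fn": "apply_moves", "kwargs": {"targets": [[[0.7, -0.5, -0.5, -7, 0.4], [0.7, -0.5, -0.5, -7, 0.4], [0.7, -0.5, -0.5, -7, 0.4], [0.2, -0.15, -0.7, -3, 0.4], [0, 0, -0.6, 0, 0.4], [0, 0, 0, 0, 0.4], [0, 0, 0, 0, 0.4]]]}}

```text
clock: 1.4
eef_pos: [0.4768, 0.2395, 0.1349]
tool_rot: [0.747, 0.665, -0.002, -0.001]
ft_force: [-0.1, 0.6, -0.4]
grip_width: 0.0598
grasp_force: 0.0
```

```bash
cat >> h.py <<'E'
def look(r=.06,zmin=.02,save=None,c=None,zmax=.1):
    "blobs standing above zmin, seen by the wrist camera, nearest the TCP (or c)"
    o=get_obs();p,P=cloud('wrist',o);T=np.array(o['eef_pos'])
    y=R.from_quat(o['tool_rot']).as_matrix()[:,1]
    print('t%.2f'%o['clock'],'tcp',np.round(T*1000,1),'psi',round(np.degrees(np.arctan2(y[1],y[0])),1),'w',round(o['grip_width']*1000,1))
    c=T[:2] if c is None else np.array(c)
    m=((P[...,2]>zmin)&(P[...,2]<zmax)&(np.hypot(*(np.moveaxis(P[...,:2]-c,2,0)))<r)).astype(np.uint8)
    n,l,s,ce=cv2.connectedComponentsWithStats(m)
    for i in range(1,n):
        if s[i,4]<150: continue
        q=P[l==i];zt=np.percentile(q[:,2],95);t=q[q[:,2]>zt-.01]
        rc=cv2.minAreaRect((q[:,:2]*1000).astype(np.float32));cc=cv2.minEnclosingCircle((t[:,:2]*1000).astype(np.float32))
        print('px',np.round(ce[i]),s[i,4],'z%.3f'%zt,'circ',np.round(cc[0],1),round(cc[1],1),'rect',np.round(rc[0],1),np.round(rc[1]),round(rc[2],1),'move/40mm',np.round((np.array(cc[0])/1000-T[:2])/.04,2))
    if save: cv2.imwrite(f'pics/{save}.png',p)
E
python3 -c "
from h import *
look(save='w1')"
```

```text
t1.40 tcp [476.8 239.5 134.9] psi -6.6 w 59.8
px [263. 199.] 3158 z0.046 circ [480.  239.5] 23.7 rect [480.2 239.6] [46. 47.] 87.4 move/40mm [0.08 0.  ]
```

View pics/w1.png

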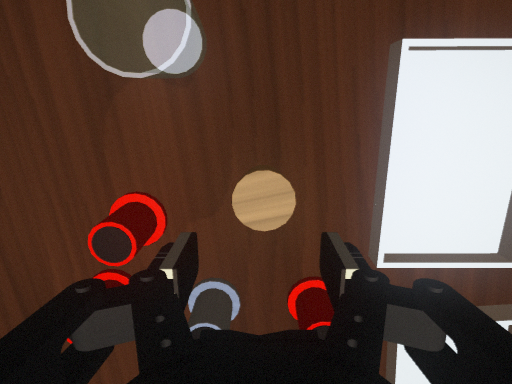

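The wrist view shows bung_1 at (263,199) on the jaw centre line, with red look-alikes clear of the fingers. Agreement is within 3 mm, so I'll descend and grasp.

Emit:
{"fn": "apply_moves", "kwargs": {"targets": [[[0.08, 0, -0.8, 0, 0.4], [0, 0, -0.8, 0, 0.4], [0, 0, -0.7, 0, 0.4], [0, 0, -0.32, 0, 0.4], [0, 0, 0, 0, -1], [0, 0, 0, 0, -1], [0, 0, 0, 0, -1], [0, 0, 0, 0, -1]]]}}

```text
clock: 2.12
eef_pos: [0.483, 0.2415, 0.0339]
tool_rot: [0.746, 0.665, 0.002, 0.001]
ft_force: [0.6, 0.4, 0.4]
grip_width: 0.045
grasp_force: 61.0
```

Emit:
{"fn": "apply_moves", "kwargs": {"targets": [[[0, 0, 0.5, 0, -1], [0, 0, 0.8, 0, -1], [0, 0, 0.8, 0, -1], [0, 0, 0.8, 0, -1], [0, 0, 0, 0, -1]]]}}

```text
clock: 2.53
eef_pos: [0.4859, 0.2427, 0.1564]
tool_rot: [0.747, 0.665, 0.008, 0.002]
ft_force: [0.4, 0.9, 0.9]
grip_width: 0.0452
grasp_force: 61.3
```

Emit:
{"fn": "apply_moves", "kwargs": {"targets": [[[0.32, -0.93, 0, 0.4, -1], [0.32, -0.93, 0, 0.4, -1], [0.32, -0.93, 0, 0.4, -1], [0.32, -0.93, 0, 0.4, -1], [0.32, -0.93, 0, 0.4, -1], [0.32, -0.93, 0, 0.4, -1], [0.32, -0.93, 0, 0.4, -1], [0.32, -0.93, 0, 0.4, -1]]]}}

```text
clock: 3.2
eef_pos: [0.5846, -0.0592, 0.149]
tool_rot: [0.728, 0.686, 0.001, 0.001]
ft_force: [0.5, 0.6, -0.1]
grip_width: 0.0449
grasp_force: 61.3
```

Emit:
{"fn": "apply_moves", "kwargs": {"targets": [[[0.32, -0.93, 0, 0, -1], [0.32, -0.93, 0, 0, -1], [0.32, -0.93, 0, 0, -1], [0.32, -0.9, 0, 0, -1], [0, 0, 0, 0, -1], [0, 0, 0, 0, -1]]]}}

```text
clock: 3.7
eef_pos: [0.6353, -0.2074, 0.1478]
tool_rot: [0.729, 0.684, 0.0, 0.001]
ft_force: [-0.8, 0.4, 0.0]
grip_width: 0.0448
grasp_force: 61.3
```

```bash
python3 -c "
from h import *
look(save='w2',r=.05,zmin=.06,zmax=.2)"
```

```text
t3.70 tcp [ 635.3 -207.4  147.8] psi -3.6 w 44.8
px [257. 287.] 24310 z0.197 circ [ 635.3 -207.4] 50.0 rect [ 635.3 -208.7] [100.  48.] 6.4 move/40mm [ 0. -0.]
```

View pics/w2.png

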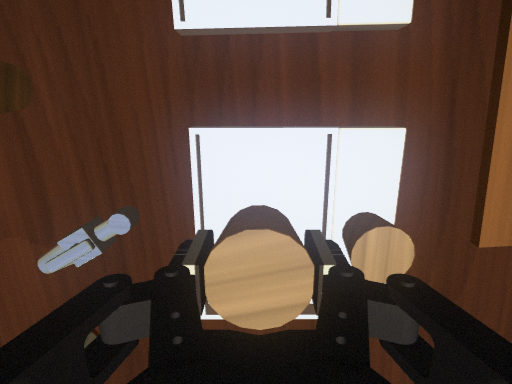

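bung_1 is held upright at (258,275) over the bung tray, with the sample at (378,250). Lower it.

Emit:
{"fn": "apply_moves", "kwargs": {"targets": [[[0.1, 0, -0.8, 0, -1], [0, 0, -0.8, 0, -1], [0, 0, -0.7, 0, -1], [0, 0, -0.35, 0, -1], [0, 0, -0.1, 0, -1], [0, 0, 0, 0, -1], [0, 0, 0, 0, -1], [0, 0, 0, 0, -1]]]}}

```text
clock: 4.42
eef_pos: [0.6397, -0.2038, 0.0388]
tool_rot: [0.727, 0.686, 0.001, 0.001]
ft_force: [-0.1, -0.6, 0.8]
grip_width: 0.0447
grasp_force: 62.1
```

Emit:
{"fn": "apply_moves", "kwargs": {"targets": [[[0, 0, -0.04, 0, -1], [0, 0, 0, 0, -1], [0, 0, 0, 0, -1]]]}}

```text
clock: 4.67
eef_pos: [0.6391, -0.2047, 0.0362]
tool_rot: [0.728, 0.686, 0.0, 0.0]
ft_force: [0.5, 0.3, 0.3]
grip_width: 0.0447
grasp_force: 62.1
```

Emit:
{"fn": "apply_moves", "kwargs": {"targets": [[[0, 0, -0.02, 0, 0.4], [0, 0, 0, 0, 0.4], [0, 0, 0, 0, 0.4], [0, 0, 0, 0, 0.4], [0, 0, 0.7, 0, 0.4], [0, 0, 0.9, 0, 0.4], [0, 0, 0.9, 0, 0.4], [0, 0, 0, 0, 0.4]]]}}

```text
clock: 5.33
eef_pos: [0.6434, -0.2064, 0.1444]
tool_rot: [0.728, 0.686, 0.004, 0.007]
ft_force: [1.8, -0.9, 1.4]
grip_width: 0.0595
grasp_force: 0.0
```

Emit:
{"fn": "apply_moves", "kwargs": {"targets": [[[-0.85, 0.38, 0, 0, 0.4], [-0.85, 0.38, 0, 0, 0.4], [-0.85, 0.38, 0, 0, 0.4], [-0.85, 0.38, 0, 0, 0.4], [-0.85, 0.38, 0, 0, 0.4], [-0.85, 0.4, 0, 0, 0.4], [0, 0, 0, 0, 0.4], [0, 0, 0, 0, 0.4]]]}}

```text
clock: 6.0
eef_pos: [0.4323, -0.1119, 0.1349]
tool_rot: [0.728, 0.686, -0.0, -0.001]
ft_force: [1.4, -0.8, 1.1]
grip_width: 0.0599
grasp_force: 0.0
```

```bash
python3 -c "
from h import *
look()
p,P=cloud('top');Z=P[...,2]
m=((Z>.035)&(Z<.058)&(P[...,0]>.58)&(P[...,0]<.69)&(P[...,1]<-.15)&(P[...,1]>-.34))
q=P[m];print(m.sum(),q.mean(0) if m.sum() else '',np.percentile(q[:,2],95))"
```

```text
t6.00 tcp [ 432.3 -111.9  134.9] psi -3.4 w 59.9
px [260. 199.] 3155 z0.046 circ [ 433.4 -111.7] 23.7 rect [ 433.6 -111.5] [47. 46.] 23.8 move/40mm [0.03 0.  ]
368 [ 0.63984482 -0.20519307  0.05069977] 0.05371688364264301
```

bung_1 stands in its bay at (640, -205). Next, bung_2.

Emit:
{"fn": "apply_moves", "kwargs": {"targets": [[[0.03, 0, -0.8, 0, 0.4], [0, 0, -0.8, 0, 0.4], [0, 0, -0.7, 0, 0.4], [0, 0, -0.32, 0, 0.4], [0, 0, 0, 0, 0.4], [0, 0, 0, 0, -1], [0, 0, 0, 0, -1], [0, 0, 0, 0, -1]]]}}

```text
clock: 6.77
eef_pos: [0.4379, -0.1134, 0.0315]
tool_rot: [0.728, 0.686, 0.001, 0.001]
ft_force: [0.0, 0.7, -0.2]
grip_width: 0.0452
grasp_force: 61.1
```

Emit:
{"fn": "apply_moves", "kwargs": {"targets": [[[0, 0, 0, 0, -1], [0, 0, 0.5, 0, -1], [0, 0, 0.8, 0, -1], [0, 0, 0.8, 0, -1], [0, 0, 0.8, 0, -1], [0, 0, 0, 0, -1]]]}}

```text
clock: 7.27
eef_pos: [0.4407, -0.114, 0.1534]
tool_rot: [0.728, 0.686, 0.004, 0.006]
ft_force: [1.5, -0.4, -0.8]
grip_width: 0.0449
grasp_force: 61.4
```

Emit:
{"fn": "apply_moves", "kwargs": {"targets": [[[0.74, -0.64, 0, 0, -1], [0.74, -0.64, 0, 0, -1], [0.74, -0.64, 0, 0, -1], [0.74, -0.64, 0, 0, -1], [0.74, -0.64, 0, 0, -1], [0.74, -0.64, 0, 0, -1], [0.6, -0.52, 0, 0, -1], [0, 0, 0, 0, -1]]]}}

```text
clock: 7.93
eef_pos: [0.6412, -0.2915, 0.1436]
tool_rot: [0.729, 0.685, 0.0, 0.001]
ft_force: [0.7, -0.1, -1.4]
grip_width: 0.0446
grasp_force: 61.5
```

Emit:
{"fn": "apply_moves", "kwargs": {"targets": [[[-0.12, 0.12, -0.4, 0, -1], [0, 0, -0.8, 0, -1], [0, 0, -0.8, 0, -1], [0, 0, -0.55, 0, -1], [0, 0, -0.1, 0, -1], [0, 0, 0, 0, -1], [0, 0, 0, 0, -1], [0, 0, 0, 0, -1]]]}}

```text
clock: 8.6
eef_pos: [0.6343, -0.283, 0.0428]
tool_rot: [0.728, 0.686, 0.001, 0.002]
ft_force: [-0.2, -0.0, -0.5]
grip_width: 0.0447
grasp_force: 61.4
```

Emit:
{"fn": "apply_moves", "kwargs": {"targets": [[[0, 0, -0.1, 0, -1], [0, 0, -0.06, 0, -1], [0, 0, 0, 0, -1], [0, 0, 0, 0, -1]]]}}

```text
clock: 8.93
eef_pos: [0.6339, -0.2829, 0.0355]
tool_rot: [0.728, 0.686, 0.001, 0.001]
ft_force: [0.3, -0.5, 3.8]
grip_width: 0.0448
grasp_force: 61.7
```

Emit:
{"fn": "apply_moves", "kwargs": {"targets": [[[0, 0, 0, 0, 0.4], [0, 0, 0, 0, 0.4], [0, 0, 0, 0, 0.4], [0, 0, 0, 0, 0.4], [0, 0, 0.7, 0, 0.4], [0, 0, 0.9, 0, 0.4], [0, 0, 0.9, 0, 0.4], [0, 0, 0, 0, 0.4]]]}}

```text
clock: 9.6
eef_pos: [0.637, -0.2843, 0.143]
tool_rot: [0.728, 0.686, 0.003, 0.007]
ft_force: [1.7, -1.3, 1.8]
grip_width: 0.0597
grasp_force: 0.0
```

Emit:
{"fn": "apply_moves", "kwargs": {"targets": [[[-0.45, 0.91, 0, 0, 0.4], [-0.45, 0.91, 0, 0, 0.4], [-0.45, 0.91, 0, 0, 0.4], [-0.45, 0.91, 0, 0, 0.4], [-0.45, 0.91, 0, 0, 0.4], [-0.45, 0.91, 0, 0, 0.4], [-0.45, 0.91, 0, 0, 0.4], [-0.45, 0.91, 0, 0, 0.4]]]}}

```text
clock: 10.27
eef_pos: [0.4876, 0.0102, 0.1338]
tool_rot: [0.728, 0.686, 0.0, 0.0]
ft_force: [0.6, 0.8, 0.1]
grip_width: 0.0596
grasp_force: 0.0
```

Emit:
{"fn": "apply_moves", "kwargs": {"targets": [[[0, 0, 0, 0, 0.4], [0, 0, 0, 0, 0.4]]]}}

```text
clock: 10.43
eef_pos: [0.488, 0.0105, 0.134]
tool_rot: [0.726, 0.687, -0.0, 0.0]
ft_force: [0.3, -0.2, 0.5]
grip_width: 0.0598
grasp_force: 0.0
```

```bash
python3 -c "
from h import *
look()
p,P=cloud('top');Z=P[...,2]
m=((Z>.035)&(Z<.058)&(P[...,0]>.58)&(P[...,0]<.69)&(P[...,1]<-.25)&(P[...,1]>-.34))
q=P[m];print(m.sum(),q.mean(0) if m.sum() else '',np.percentile(q[:,2],95))"
```

```text
t10.43 tcp [488.   10.5 134. ] psi -3.2 w 59.8
px [262. 205.] 2330 z0.056 circ [490.6   7. ] 18.3 rect [490.8   7.5] [35. 36.] 45.5 move/40mm [ 0.07 -0.09]
381 [ 0.63013129 -0.28030554  0.050245  ] 0.05336274546457387
```

bung_2 is in its bay too. Grasp ferrule_1, the grey one.

Emit:
{"fn": "apply_moves", "kwargs": {"targets": [[[0.07, -0.09, -0.8, 0, 0.4], [0, 0, -0.8, 0, 0.4], [0, 0, -0.6, 0, 0.4], [0, 0, -0.25, 0, 0.4], [0, 0, 0, 0, 0.4], [0, 0, 0, 0, -1], [0, 0, 0, 0, -1], [0, 0, 0, 0, -1]]]}}

```text
clock: 11.2
eef_pos: [0.4934, 0.0049, 0.0376]
tool_rot: [0.728, 0.686, 0.001, 0.001]
ft_force: [-0.4, 1.0, -1.7]
grip_width: 0.0345
grasp_force: 59.8
```

Emit:
{"fn": "apply_moves", "kwargs": {"targets": [[[0, 0, 0, 0, -1], [0, 0, 0, 0, -1], [0, 0, 0.5, 0, -1], [0, 0, 0.8, 0, -1], [0, 0, 0.8, 0, -1], [0, 0, 0.7, 0, -1], [0, 0, 0, 0, -1], [0, 0, 0, 0, -1]]]}}

```text
clock: 11.87
eef_pos: [0.493, 0.0054, 0.1498]
tool_rot: [0.728, 0.686, 0.002, 0.002]
ft_force: [-0.1, 0.1, -2.6]
grip_width: 0.0348
grasp_force: 60.2
```

Emit:
{"fn": "apply_moves", "kwargs": {"targets": [[[0.52, 0.7, 0, -0.4, -1], [0.52, 0.7, 0, -0.4, -1], [0.52, 0.7, 0, -0.4, -1], [0.52, 0.7, 0, -0.4, -1], [0.52, 0.7, 0, -0.4, -1], [0.52, 0.7, 0, -0.4, -1], [0.52, 0.7, 0, -0.4, -1], [0, 0, 0, 0, -1]]]}}

```text
clock: 12.53
eef_pos: [0.6387, 0.2066, 0.1433]
tool_rot: [0.743, 0.67, -0.0, -0.001]
ft_force: [0.1, -0.2, -2.7]
grip_width: 0.0345
grasp_force: 60.7
```

Emit:
{"fn": "apply_moves", "kwargs": {"targets": [[[0, 0, 0, 0, -1], [0, 0, 0, 0, -1]]]}}

```text
clock: 12.7
eef_pos: [0.6356, 0.2008, 0.145]
tool_rot: [0.744, 0.668, -0.002, -0.001]
ft_force: [-0.6, -0.7, -1.5]
grip_width: 0.0346
grasp_force: 60.7
```

Emit:
{"fn": "apply_moves", "kwargs": {"targets": [[[0.04, 0.05, -0.5, 0, -1], [0, 0, -0.8, 0, -1], [0, 0, -0.7, 0, -1], [0, 0, -0.4, 0, -1], [0, 0, -0.1, 0, -1], [0, 0, 0, 0, -1], [0, 0, 0, 0, -1], [0, 0, 0, 0, -1]]]}}

```text
clock: 13.37
eef_pos: [0.6401, 0.2031, 0.0502]
tool_rot: [0.745, 0.668, 0.002, 0.001]
ft_force: [-0.3, -0.7, -1.1]
grip_width: 0.0345
grasp_force: 60.7
```

Emit:
{"fn": "apply_moves", "kwargs": {"targets": [[[0, 0, -0.1, 0, -1], [0, 0, -0.06, 0, -1], [0, 0, -0.03, 0, -1], [0, 0, 0, 0, -1], [0, 0, 0, 0, -1]]]}}

```text
clock: 13.78
eef_pos: [0.6399, 0.2035, 0.0425]
tool_rot: [0.744, 0.668, 0.001, 0.001]
ft_force: [-1.2, -0.2, 5.5]
grip_width: 0.0347
grasp_force: 61.5
```

Emit:
{"fn": "apply_moves", "kwargs": {"targets": [[[0, 0, 0, 0, 0.4], [0, 0, 0, 0, 0.4], [0, 0, 0, 0, 0.4], [0, 0, 0, 0, 0.4], [0, 0, 0.7, 0, 0.4], [0, 0, 0.9, 0, 0.4], [0, 0, 0.8, 0, 0.4], [0, 0, 0, 0, 0.4]]]}}

```text
clock: 14.45
eef_pos: [0.643, 0.2045, 0.1446]
tool_rot: [0.744, 0.668, 0.006, 0.003]
ft_force: [0.3, 0.4, 1.0]
grip_width: 0.0599
grasp_force: 0.0
```

Emit:
{"fn": "apply_moves", "kwargs": {"targets": [[[-0.92, -0.3, 0, 0, 0.4], [-0.92, -0.3, 0, 0, 0.4], [-0.92, -0.3, 0, 0, 0.4], [-0.92, -0.3, 0, 0, 0.4], [-0.92, -0.3, 0, 0, 0.4], [-0.92, -0.3, 0, 0, 0.4], [0, 0, 0, 0, 0.4], [0, 0, 0, 0, 0.4]]]}}

```text
clock: 15.12
eef_pos: [0.4151, 0.1302, 0.1358]
tool_rot: [0.744, 0.668, -0.001, -0.0]
ft_force: [0.5, 0.3, 0.4]
grip_width: 0.0601
grasp_force: 0.0
```

```bash
python3 -c "
from h import *
look()
p,P=cloud('top');Z=P[...,2]
m=((Z>.035)&(Z<.07)&(P[...,0]>.58)&(P[...,0]<.69)&(P[...,1]>.15)&(P[...,1]<.34))
q=P[m];print(m.sum(),q.mean(0) if m.sum() else '',np.percentile(q[:,2],95))"
```

```text
t15.12 tcp [415.1 130.2 135.8] psi -6.2 w 60.1
px [266. 199.] 2281 z0.056 circ [420.7 131. ] 18.0 rect [420.8 131. ] [35. 35.] 71.7 move/40mm [0.14 0.02]
252 [0.63814933 0.20346082 0.05855448] 0.06417136391225396
```

Emit:
{"fn": "apply_moves", "kwargs": {"targets": [[[0.14, 0.02, -0.8, 0, 0.4], [0, 0, -0.8, 0, 0.4], [0, 0, -0.6, 0, 0.4], [0, 0, -0.28, 0, 0.4], [0, 0, 0, 0, 0.4], [0, 0, 0, 0, -1], [0, 0, 0, 0, -1], [0, 0, 0, 0, -1]]]}}

```text
clock: 15.88
eef_pos: [0.4255, 0.1325, 0.0383]
tool_rot: [0.744, 0.668, 0.001, 0.001]
ft_force: [-0.2, -0.2, -1.7]
grip_width: 0.0347
grasp_force: 59.8
```

Emit:
{"fn": "apply_moves", "kwargs": {"targets": [[[0, 0, 0, 0, -1], [0, 0, 0, 0, -1], [0, 0, 0.5, 0, -1], [0, 0, 0.8, 0, -1], [0, 0, 0.8, 0, -1], [0, 0, 0.8, 0, -1], [0, 0, 0, 0, -1], [0, 0, 0, 0, -1]]]}}

```text
clock: 16.55
eef_pos: [0.4253, 0.1324, 0.1553]
tool_rot: [0.744, 0.668, 0.003, 0.001]
ft_force: [-0.5, 0.0, -2.9]
grip_width: 0.0345
grasp_force: 60.3
```

Emit:
{"fn": "apply_moves", "kwargs": {"targets": [[[0.8, 0.55, 0, 0, -1], [0.8, 0.55, 0, 0, -1], [0.8, 0.55, 0, 0, -1], [0.8, 0.55, 0, 0, -1], [0.8, 0.55, 0, 0, -1], [0.8, 0.55, 0, 0, -1], [0.7, 0.55, 0, 0, -1], [0, 0, 0, 0, -1]]]}}

```text
clock: 17.22
eef_pos: [0.6469, 0.2896, 0.1459]
tool_rot: [0.744, 0.669, -0.001, -0.001]
ft_force: [0.2, 0.1, -2.6]
grip_width: 0.0347
grasp_force: 60.7
```

Emit:
{"fn": "apply_moves", "kwargs": {"targets": [[[0, 0, 0, 0, -1], [0, 0, 0, 0, -1]]]}}

```text
clock: 17.38
eef_pos: [0.6421, 0.2853, 0.1498]
tool_rot: [0.744, 0.668, -0.003, -0.001]
ft_force: [-0.3, -1.0, -1.4]
grip_width: 0.0347
grasp_force: 60.7
```

Emit:
{"fn": "apply_moves", "kwargs": {"targets": [[[0, 0, -0.6, 0, -1], [0, 0, -0.8, 0, -1], [0, 0, -0.7, 0, -1], [0, 0, -0.4, 0, -1], [0, 0, -0.1, 0, -1], [0, 0, -0.08, 0, -1], [0, 0, 0, 0, -1], [0, 0, 0, 0, -1]]]}}

```text
clock: 18.05
eef_pos: [0.6446, 0.2861, 0.0482]
tool_rot: [0.744, 0.668, 0.002, 0.001]
ft_force: [-0.2, 0.5, -1.7]
grip_width: 0.0348
grasp_force: 60.7
```

Emit:
{"fn": "apply_moves", "kwargs": {"targets": [[[0, 0, -0.08, 0, -1], [0, 0, -0.05, 0, -1], [0, 0, 0, 0, -1], [0, 0, 0, 0, -1]]]}}

```text
clock: 18.38
eef_pos: [0.645, 0.2865, 0.0432]
tool_rot: [0.744, 0.668, 0.002, 0.001]
ft_force: [-0.7, -0.1, 5.3]
grip_width: 0.0345
grasp_force: 60.9
```

Emit:
{"fn": "apply_moves", "kwargs": {"targets": [[[0, 0, 0, 0, 0.4], [0, 0, 0, 0, 0.4], [0, 0, 0, 0, 0.4], [0, 0, 0, 0, 0.4], [0, 0, 0.7, 0, 0.4], [0, 0, 0.9, 0, 0.4], [0, 0, 0.8, 0, 0.4], [0, 0, 0, 0, 0.4]]]}}

```text
clock: 19.05
eef_pos: [0.6476, 0.2877, 0.1454]
tool_rot: [0.744, 0.668, 0.007, 0.002]
ft_force: [2.0, 0.9, 1.7]
grip_width: 0.0596
grasp_force: 0.0
```

Emit:
{"fn": "apply_moves", "kwargs": {"targets": [[[-0.3, -0.95, 0, -4.2, 0.4], [-0.3, -0.95, 0, -4.2, 0.4], [-0.3, -0.95, 0, -4.2, 0.4], [-0.3, -0.95, 0, -4.2, 0.4], [-0.3, -0.95, 0, -4.2, 0.4], [-0.3, -0.95, 0, -4.2, 0.4], [-0.3, -0.95, 0, -4.2, 0.4], [-0.3, -0.95, 0, -4.2, 0.4]]]}}

```text
clock: 19.72
eef_pos: [0.5468, -0.0197, 0.1366]
tool_rot: [0.906, 0.423, 0.0, 0.0]
ft_force: [0.4, -0.5, 0.1]
grip_width: 0.0599
grasp_force: 0.0
```

Emit:
{"fn": "apply_moves", "kwargs": {"targets": [[[-0.3, -0.95, 0, -4.2, 0.4], [-0.3, -0.95, 0, -4.2, 0.4], [-0.3, -0.95, 0, -4.2, 0.4], [-0.3, -0.95, 0, -4.2, 0.4], [-0.3, -0.95, 0, -4.2, 0.4], [-0.2, -0.95, 0, -4.2, 0.4], [0, 0, 0, 0, 0.4], [0, 0, 0, 0, 0.4]]]}}

```text
clock: 20.38
eef_pos: [0.479, -0.2481, 0.1365]
tool_rot: [0.977, 0.214, 0.0, -0.0]
ft_force: [-0.7, 0.5, -0.5]
grip_width: 0.0597
grasp_force: 0.0
```

```bash
python3 -c "
from h import *
look(save='w3',r=.075,zmin=.012)
look(r=.075,zmin=.035)"
```

```text
t20.38 tcp [ 479.  -248.1  136.5] psi -65.2 w 59.7
px [258. 192.] 3149 z0.047 circ [ 478.3 -248.3] 21.9 rect [ 477.4 -248.1] [100.  28.] 26.3 move/40mm [-0.02 -0.  ]
t20.43 tcp [ 479.3 -246.6  136.4] psi -65.1 w 59.8
px [260. 203.] 765 z0.048 circ [ 478.4 -248.3] 21.8 rect [ 478.1 -247.7] [43. 10.] 26.4 move/40mm [-0.02 -0.04]
```

View pics/w3.png

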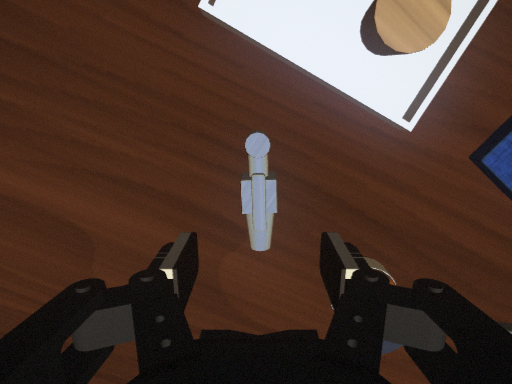

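The tap is aligned, with its valve body at (259,196) centred between the jaws. The jar at (370,290) is clear. Descend and grip.

Emit:
{"fn": "apply_moves", "kwargs": {"targets": [[[-0.02, -0.02, -0.8, 1.3, 0.4], [0, 0, -0.8, 0, 0.4], [0, 0, -0.8, 0, 0.4], [0, 0, -0.4, 0, 0.4], [0, 0, 0, 0, 0.4], [0, 0, 0, 0, -1], [0, 0, 0, 0, -1], [0, 0, 0, 0, -1]]]}}

```text
clock: 21.15
eef_pos: [0.4808, -0.247, 0.0268]
tool_rot: [0.974, 0.228, 0.002, 0.001]
ft_force: [-1.0, 0.2, -1.0]
grip_width: 0.0271
grasp_force: 59.7
```

Emit:
{"fn": "apply_moves", "kwargs": {"targets": [[[0, 0, 0, 0, -1], [0, 0, 0, 0, -1], [0, 0, 0, 0, -1]]]}}

```text
clock: 21.4
eef_pos: [0.4807, -0.2471, 0.0267]
tool_rot: [0.974, 0.228, 0.002, 0.001]
ft_force: [0.7, 2.8, 6.5]
grip_width: 0.0266
grasp_force: 60.8
```

Emit:
{"fn": "apply_moves", "kwargs": {"targets": [[[0, 0, 0.5, 0, -1], [0, 0, 0.8, 0, -1], [0, 0, 0.8, 0, -1], [0, 0, 0.8, 0, -1], [0, 0, 0, 0, -1], [0, 0, 0, 0, -1]]]}}

```text
clock: 21.9
eef_pos: [0.4801, -0.2477, 0.143]
tool_rot: [0.974, 0.227, 0.002, 0.002]
ft_force: [-0.9, 0.1, -3.7]
grip_width: 0.0267
grasp_force: 59.9
```

Emit:
{"fn": "apply_moves", "kwargs": {"targets": [[[0.51, 0.79, 0, 7, -1], [0.51, 0.79, 0, 7, -1], [0.51, 0.79, 0, 7, -1], [0.51, 0.79, 0, 7, -1], [0.51, 0.79, 0, 7, -1], [0.51, 0.79, 0, 7, -1], [0.51, 0.79, 0, 7, -1], [0.51, 0.79, 0, 7, -1]]]}}

```text
clock: 22.57
eef_pos: [0.6411, 0.0075, 0.1378]
tool_rot: [0.751, 0.66, -0.002, -0.002]
ft_force: [0.4, -0.9, -2.2]
grip_width: 0.0269
grasp_force: 59.9
```

Emit:
{"fn": "apply_moves", "kwargs": {"targets": [[[0, 0, 0, 5, -1], [0, 0, 0, 0, -1], [0, 0, 0, 0, -1]]]}}

```text
clock: 22.82
eef_pos: [0.6404, 0.0062, 0.1379]
tool_rot: [0.724, 0.69, -0.002, -0.002]
ft_force: [-0.6, -0.1, -3.1]
grip_width: 0.0268
grasp_force: 60.1
```

```bash
python3 -c "
from h import *
look(save='w4',r=.08,zmin=.09,zmax=.165)"
```

```text
t22.82 tcp [640.4   6.2 137.9] psi -2.8 w 26.8
px [259. 252.] 11722 z0.159 circ [641.4  12.5] 27.9 rect [637.9   6.9] [90. 53.] 68.8 move/40mm [0.02 0.16]
```

View pics/w4.png

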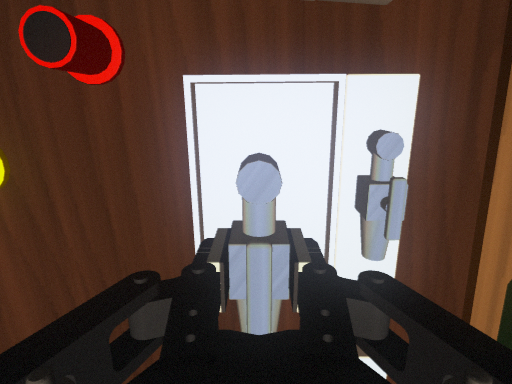

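The tap, at (259,240), is held level along the bay of the tap tray, with the sample at (383,195). Lower it.

Emit:
{"fn": "apply_moves", "kwargs": {"targets": [[[0, 0, -0.5, 0, -1], [0, 0, -0.8, 0, -1], [0, 0, -0.7, 0, -1], [0, 0, -0.4, 0, -1], [0, 0, -0.15, 0, -1], [0, 0, 0, 0, -1], [0, 0, 0, 0, -1], [0, 0, 0, 0, -1]]]}}

```text
clock: 23.53
eef_pos: [0.6434, 0.0054, 0.0406]
tool_rot: [0.724, 0.69, 0.001, 0.001]
ft_force: [0.4, 0.2, -2.8]
grip_width: 0.0264
grasp_force: 60.0
```

Emit:
{"fn": "apply_moves", "kwargs": {"targets": [[[0, 0, -0.1, 0, -1], [0, 0, -0.07, 0, -1], [0, 0, -0.05, 0, -1], [0, 0, 0, 0, -1], [0, 0, 0, 0, -1]]]}}

```text
clock: 23.95
eef_pos: [0.6429, 0.0059, 0.0318]
tool_rot: [0.724, 0.69, 0.001, 0.001]
ft_force: [-2.3, -0.9, 6.5]
grip_width: 0.0265
grasp_force: 61.1
```

Contact with the floor; release and retreat.

Emit:
{"fn": "apply_moves", "kwargs": {"targets": [[[0, 0, 0, 0, 0.4], [0, 0, 0, 0, 0.4], [0, 0, 0, 0, 0.4], [0, 0, 0, 0, 0.4], [0, 0, 0.5, 0, 0.4], [0, 0, 0.9, 0, 0.4], [0, 0, 0.9, 0, 0.4], [0, 0, 0.9, 0, 0.4]]]}}

```text
clock: 24.62
eef_pos: [0.6415, 0.006, 0.1585]
tool_rot: [0.724, 0.69, -0.001, -0.001]
ft_force: [0.3, 1.0, -0.4]
grip_width: 0.0599
grasp_force: 0.0
```

Emit:
{"fn": "apply_moves", "kwargs": {"targets": [[[-0.6, 0, 0.6, 0, 0.4], [-0.9, 0, 0.3, 0, 0.4], [-0.9, 0, 0, 0, 0.4], [-0.9, 0, 0, 0, 0.4], [-0.9, 0, 0, 0, 0.4], [-0.9, 0, 0, 0, 0.4], [0, 0, 0, 0, 0.4], [0, 0, 0, 0, 0.4]]]}}

```text
clock: 25.28
eef_pos: [0.436, 0.006, 0.1939]
tool_rot: [0.724, 0.69, -0.0, -0.0]
ft_force: [0.8, 0.2, 0.9]
grip_width: 0.0599
grasp_force: 0.0
```

```bash
python3 -c "
from h import *
for n in('top','scene'):
    p,P=cloud(n);cv2.imwrite(f'pics/{n}9.png',p)"
```

```text
(no output)
```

View pics/top9.png

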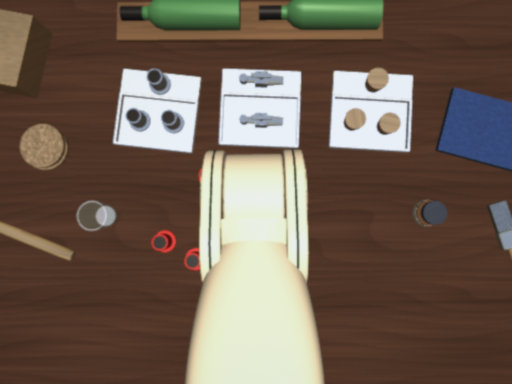

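View pics/scene9.png

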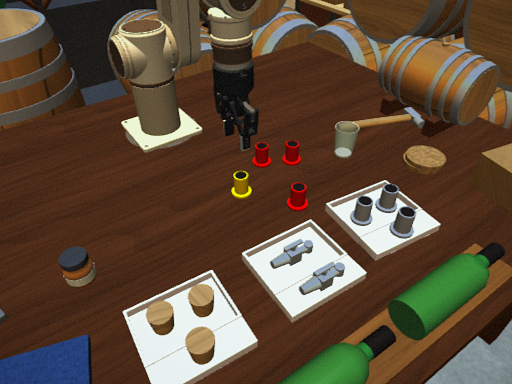

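Both views show everything in place. In the top view the ferrules are at (138,119) and (172,121), the tap at (261,120), and the bungs at (355,119) and (389,123), all upright. The glass, jar and red and yellow look-alikes haven't moved, and the arm is clear.

```bash
python3 -c "
from workcell import order
print(order.job_done())"
```

```text
the job is handed in; nothing more can be done
None
```

Both bungs, both ferrules and the tap are in their matching tray bays, resting on the floors as asked; the glass, jar and look-alikes were left where they stood, and the job was handed in at about 25 s of the 118 s allowed.

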